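# Let the thick dowels out of the dowel feeder

### The job

The two-lane feeder on the bench holds three thick dowels in one chute and three thin ones in the other. Using only your fingertips, push the catch tray sideways along its guide until it is centred in front of the thick dowels' chute, then press the plate at the back of that chute's rocking lever down so that its gate lifts, keep it down until all three thick dowels have rolled into the tray, and let it up again so that the gate shuts. Do not pick up or touch any dowel, leave the thin dowels and their lever alone, and do not shift the other things on the bench.

Things in the scene. Friction and masses are not known exactly. Their poses are not given: they have to be found in the camera images.
- base: plywood baseboard of the two-lane dowel feeder, fixed to the bench, 285 x 300 x 12 mm; origin on its underside at bench height, midway between the two chutes and level with their gates. Its x runs from the tray side (nearer the robot) up the chutes to the press plates, y to the left along the tray's guide, z up. The board spans x -125 to +160 mm and y +-150 mm
- tray (a joint): position of the catch tray along the base's y axis in m (0 = midway between the chutes, + = towards +y); it slides freely between -0.093 and 0.093 against about 2.5 N of friction and stays where it is left
- tray_in (a point): centre of the inner floor (19 mm above the bench) of the open wooden catch tray, which slides along the base's y in front of both chutes; axes as the base's, the point lies at base x -61.5 mm. Outside 110 mm along y, 108 mm along x, walls 6 mm; flat side walls rise to 54 mm above the bench, the front wall (nearest the robot) to 62 mm. It runs between two guide strips 6 mm high
- thick_chute: the fixed sloping plywood chute that holds the three thick dowels (the chutes are otherwise alike), at base y +85 or -85 mm: which is left or right changes. Origin on the board's top (12 mm above the bench) below the gate, on the centre line; axes as the base's. Walls x 5 to 100, y +-36 mm, 100 mm high; the floor falls towards -x to a mouth over the tray's back wall
- thick_chute_mouth (a point): middle of the lower edge of the thick dowels' chute floor, 22 mm in front of its gate, where dowels drop into the tray
- thick_chute_lever (a joint): rocking lever of the thick dowels' chute, rad: 0 = gate shut, 0.6 = gate fully up (stop). The aluminium lever straddles the chute, pivots 50 mm behind the gate and 97 mm above the bench, gate at its front end, press plate at its rear end. A spring returns it: about 2 N at the plate to start, 5 N to hold down; dowels pass above about 0.45 rad
- thick_chute_plate (a point): point on top of the press plate (42 x 96 mm along x, y; 5 mm thick) of the thick dowels' lever, 75 mm behind the pivot, on the chute's centre line; the plate reaches 14 mm from it towards the chute and 28 mm away. 109 mm above the bench when the gate is shut, about 45 mm lower when fully down; the plate tilts with the lever
- thin_chute: the fixed sloping plywood chute that holds the three thin dowels (the chutes are otherwise alike), at base y +85 or -85 mm: which is left or right changes. Origin on the board's top (12 mm above the bench) below the gate, on the centre line; axes as the base's. Walls x 5 to 100, y +-36 mm, 100 mm high; the floor falls towards -x to a mouth over the tray's back wall
- thin_chute_mouth (a point): middle of the lower edge of the thin dowels' chute floor, 22 mm in front of its gate, where dowels drop into the tray
- thin_chute_lever (a joint): rocking lever of the thin dowels' chute, rad: 0 = gate shut, 0.6 = gate fully up (stop). The aluminium lever straddles the chute, pivots 50 mm behind the gate and 97 mm above the bench, gate at its front end, press plate at its rear end. A spring returns it: about 2 N at the plate to start, 5 N to hold down; dowels pass above about 0.45 rad
- thin_chute_plate (a point): point on top of the press plate (42 x 96 mm along x, y; 5 mm thick) of the thin dowels' lever, 75 mm behind the pivot, on the chute's centre line; the plate reaches 14 mm from it towards the chute and 28 mm away. 109 mm above the bench when the gate is shut, about 45 mm lower when fully down; the plate tilts with the lever
- thick_1: thick dowel 1 (1 is next to the gate), a plain wooden cylinder 20 mm in diameter and 50 mm long, lying across its chute; origin at its centre, y along its length; loose, it rolls
- thick_2: thick dowel 2 (1 is next to the gate), a plain wooden cylinder 20 mm in diameter and 50 mm long, lying across its chute; origin at its centre, y along its length; loose, it rolls
- thick_3: thick dowel 3 (1 is next to the gate), a plain wooden cylinder 20 mm in diameter and 50 mm long, lying across its chute; origin at its centre, y along its length; loose, it rolls
- thin_1: thin dowel 1 (1 is next to the gate), a plain wooden cylinder 12 mm in diameter and 50 mm long, lying across its chute; origin at its centre, y along its length; loose, it rolls
- thin_2: thin dowel 2 (1 is next to the gate), a plain wooden cylinder 12 mm in diameter and 50 mm long, lying across its chute; origin at its centre, y along its length; loose, it rolls
- thin_3: thin dowel 3 (1 is next to the gate), a plain wooden cylinder 12 mm in diameter and 50 mm long, lying across its chute; origin at its centre, y along its length; loose, it rolls
- sanding_block: bystander: cork sanding block, 63 x 119 x 36 mm, on the bench behind the feeder; origin under its centre, y along its length
- wedge: bystander: wooden wedge, 34 x 120 x 24 mm, on the bench left of the feeder; origin under its centre, y along its length
- clamp_pad: bystander: flat wooden offcut, 62 x 95 x 20 mm, on the bench right of the feeder; origin under its centre, y along its length
- pencil_stub: bystander: short pencil, 7 x 99 x 8 mm, lying on the baseboard between the two chutes; origin under its centre
There are look-alikes about, which are no part of the job. What is shaped like the thick_2 but yellow is not meant.

How it is judged:
On the way, in this order (a step that is already met when the one before it is completed fails the run):
1. the tray stands centred in front of the thick dowels' chute, within 20 mm, their gate still shut (y of tray_in in the frame of thick_chute between -0.02 and 0.02 m and value of joint thick_chute_lever below 0.1 rad), for 0.2 s.
2. the thick dowels' gate is being lifted by its lever (above 0.2 rad) with the tray in place (y of tray_in in the frame of thick_chute between -0.022 and 0.022 m and value of joint thick_chute_lever above 0.2 rad), for 0.1 s.
3. all three thick dowels lie in the tray (x of thick_1 in the frame of tray_in between -0.05 and 0.05 m and y of thick_1 in the frame of tray_in between -0.05 and 0.05 m and z of thick_1 in the frame of tray_in between 0 and 0.04 m and x of thick_2 in the frame of tray_in between -0.05 and 0.05 m and y of thick_2 in the frame of tray_in between -0.05 and 0.05 m and z of thick_2 in the frame of tray_in between 0 and 0.04 m and x of thick_3 in the frame of tray_in between -0.05 and 0.05 m and y of thick_3 in the frame of tray_in between -0.05 and 0.05 m and z of thick_3 in the frame of tray_in between 0 and 0.04 m), for 0.2 s.
At the end, for the whole second after the job is handed in: All three thick dowels lie in the catch tray (below its rim) and hardly move (under 0.15 m/s), the tray stands centred in front of their chute within 25 mm, the three thin dowels are still in their chute, and both gates are shut (levers under 0.05 rad) (all of step 3 and x of thin_1 in the frame of thin_chute between 0 and 0.095 m and y of thin_1 in the frame of thin_chute between -0.03 and 0.03 m and x of thin_2 in the frame of thin_chute between 0 and 0.095 m and y of thin_2 in the frame of thin_chute between -0.03 and 0.03 m and x of thin_3 in the frame of thin_chute between 0 and 0.095 m and y of thin_3 in the frame of thin_chute between -0.03 and 0.03 m and y of tray_in in the frame of thick_chute between -0.025 and 0.025 m and value of joint each of thick_chute_lever, thin_chute_lever below 0.05 rad and linear speed of each of thick_1, thick_2, thick_3 below 0.15 m/s); the robot touches nothing.
It fails at once if the thin dowels' lever is pressed (over 0.15 rad) (value of joint thin_chute_lever above 0.15 rad).
It fails at once if the robot touches a dowel (contact force between any of the fingers, the arm and thick_1 above 0.5 N or contact force between any of the fingers, the arm and thick_2 above 0.5 N or contact force between any of the fingers, the arm and thick_3 above 0.5 N or contact force between any of the fingers, the arm and thin_1 above 0.5 N or contact force between any of the fingers, the arm and thin_2 above 0.5 N or contact force between any of the fingers, the arm and thin_3 above 0.5 N).
It fails at once if a dowel is lifted out of the feeder (height (world z) of any of thick_1, thick_2, thick_3, thin_1, thin_2, thin_3 above 0.15 m).
It fails at once if another thing on the bench is shifted by more than 30 mm (distance of any of sanding_block, wedge, clamp_pad, pencil_stub from where it was at the start of the episode above 0.03 m).
It also fails if it takes over 48 s, if anything falls off the work surface, if the arm or the gripper's body presses on something with over 40 N, if the wrist force passes 120 N, or if a joint passes its speed limit or range.

### The arm

A 6-joint arm with a two-finger parallel gripper is mounted at the origin on a cart in front of the work surface, level with it; the furniture and walls round the work are solid. World frame = base frame: x ahead of the robot, y to its left, z up, the work surface at z = 0. Lengths are in m, angles in rad, forces in N, time in s.
With the tool pointing down it reaches from about 0.4 to 0.825 m from the base axis. Payload 7 kg.
Tool frame: the origin (TCP) lies on the front face of the gripper's body, between the roots of the fingers; the fingertips stand 73 mm ahead of it and the grasp point (between the pads) lies 54 mm ahead of it; x points along the fingers, y is the direction in which the jaws open and shut, and the axes are right-handed (so a half turn about x gives the same grasp; the last joint's range is limited). The gripper opens to 85 mm and grips with 20 to 120 N. Pads are 22 mm wide; open, the fingers measure 114 mm over their backs; the gripper's body (76 mm by 85 mm) begins 54 mm behind the grasp point. The pads swing forward as they close: fully open they stand 13 mm farther back than shut.
Start: joints at [-1.004, 0.359, 0.012, 0, -1.224, -0.288], TCP at [0.186, -0.649, 0.304] pointing down, gripper open.
Joint ranges: [-3.07, 3.07], [-1.43, 2.12], [-1.02, 1.25], [-3.03, 1.67], [-3.05, -0], [-3.03, 3.03]. Speed limits (rad/s): [2.39, 2.39, 3.01, 3.14, 3.14, 3.14].

### API

Orientations are given as a rotation vector (axis times angle).
In Python, from cell import get_state, get_image, finish_job gives the robot as it stands.
- The arm moves only by the shell command python3 -m crank 'ROWS'. ROWS is JSON, a list of rows, each an object of numbers: "tx", "ty", "tz": the shift along the tool's x, y, z in m; "yaw": the turn about the tool's x in degrees; "hand": the closure in counts, from 0 (fully open) to 255 (shut). In form: [{"tx": .., "ty": .., "tz": .., "yaw": .., "hand": ..}, ...]. A call has exactly 5 rows; each row shifts and turns the pose as measured when the row begins, along the tool's axes as they then stand; what a row does not reach is not made up. A row lasts 1/10 s, in which the tool goes at most 50 mm and 8.59 degrees, less where a joint would pass 70% of its speed; a pose out of reach is approached as far as the arm can. A call is refused whole if a number of a shift passes 0.05 or a number of a turn 8.59, either way. A call with a gripper value outside its range is refused whole. The fingers move at their own pace and stop on an object; the grip force is fixed at half the most. Time passes only in rows, so rows that do not move let the fingers close, or fill a call up. It gives the time, the measured TCP pose, the force and the opening at its end, in the units of the state.
- get_state(): the state, without advancing time (a new reading comes with each control period).
- get_image(name): name is "side" or "top"; returns a dict with "pixels" (384x512x3 uint8, blue, green, red), "K" (3x3 intrinsics, pixels), "extrinsics" (4x4, takes a point from camera to world coordinates). Camera axes: x right, y up, looking along -z (the intrinsics and any distortion apply to the point x, -y, -z); pixel columns grow to the right and rows downward; lengths in m; the calibration is good to about 2 mm. A picture is of the moment at which its call begins. There is no depth.
- finish_job(): hands the job in, once; it reports no verdict.
The state is a dict: "time": time; "joints": joint angles; "qd": joint speeds; "joint_efforts": joint torques, N m; "tcp_pos": TCP position; "tcp_rot": TCP orientation; "wrist_force": force on the tool from outside, world axes, zero at the start; "torque": the same for the moment, N m; "grip_width": finger opening in m.
Only numpy, scipy, OpenCV 4.12 (cv2) and the standard library are available. Lean on these libraries where they do the work, as an engineer would, in place of code of your own. Each camera call takes 0.05 s, during which the arm holds its last target.

## Working session

There is one attempt and no reset: what is moved stays moved. The work goes in short steps, Python scripts to look and compute and a shell command to move; the robot and the scene stay as the last step left them, time stands still between calls to the robot, and variables do not carry over. Pictures are saved under pics/ and viewed, and the job is handed in when it is done.

```bash
mkdir -p pics; ls; cat > h.py <<'E'
import numpy as np, cv2
from cell import get_state, get_image
from scipy.spatial.transform import Rotation as R
def snap(n,f):
    d=get_image(n); cv2.imwrite('pics/'+f,d['pixels']); np.savez('pics/'+f+'.npz',K=d['K'],E=d['extrinsics'],p=d['pixels']); return d
def ray(d,u,v):
    K=np.array(d['K']);E=np.array(d['E'] if 'E' in d else d['extrinsics'])
    x=np.array([(u-K[0,2])/K[0,0],-(v-K[1,2])/K[1,1],-1]); return E[:3,3],E[:3,:3]@x
def onz(d,u,v,z):
    o,r=ray(d,u,v); return o+r*(z-o[2])/r[2]
def proj(d,P):
    K=np.array(d['K']);E=np.array(d['E'] if 'E' in d else d['extrinsics'])
    c=E[:3,:3].T@(np.array(P)-E[:3,3]); return K[0,0]*c[0]/-c[2]+K[0,2], K[1,1]*-c[1]/-c[2]+K[1,2]
E
python3 - <<'E'
from h import *
for n in('top','side'):
    d=snap(n,n+'0.png'); print(n,{k:(np.round(v,3).tolist()) for k,v in d.items() if k!='pixels'})
    cv2.imwrite(f'pics/{n}0b.png',cv2.resize(d['pixels'],(800,600),interpolation=cv2.INTER_CUBIC))
s=get_state(); print(s); print(R.from_rotvec(s['tcp_rot']).as_matrix().round(3))
E
```

```text
pics
top {'K': [[435.816, 0.0, 257.999], [0.0, 435.816, 190.814], [0.0, 0.0, 1.0]], 'extrinsics': [[0.026, 0.985, -0.168, 0.467], [-1.0, 0.024, -0.015, 0.124], [-0.011, 0.168, 0.986, 0.933], [0.0, 0.0, 0.0, 1.0]]}
side {'K': [[436.773, 0.0, 261.16], [0.0, 436.773, 184.847], [0.0, 0.0, 1.0]], 'extrinsics': [[0.998, 0.009, -0.056, 0.547], [-0.053, 0.498, -0.866, -0.869], [0.021, 0.867, 0.497, 0.647], [0.0, 0.0, 0.0, 1.0]]}
{'time': 0.1, 'joints': array([-1.00387167e+00,  3.59334404e-01,  1.11563094e-02, -2.68049031e-04,
       -1.22409736e+00, -2.88107355e-01]), 'qd': array([-0.00070953, -0.00268298,  0.00430023,  0.00160473,  0.00124753,
        0.0002706 ]), 'joint_efforts': array([-2.99991370e-03, -5.84764087e+01,  2.94110066e+01,  6.95455268e+00,
       -3.15788246e-03,  2.48713059e-05]), 'tcp_pos': array([ 0.18566681, -0.64863771,  0.30305474]), 'tcp_rot': array([-0.21765206,  1.56008525,  0.21993667]), 'wrist_force': array([-0.69334358,  0.09647972,  0.02291175]), 'torque': array([ 0.04339342,  0.00639681, -0.03404585]), 'grip_width': 0.08538626447875206}
[[-0.001 -0.275  0.961]
 [ 0.001  0.961  0.275]
 [-1.     0.001 -0.   ]]
```

View pics/top0b.png

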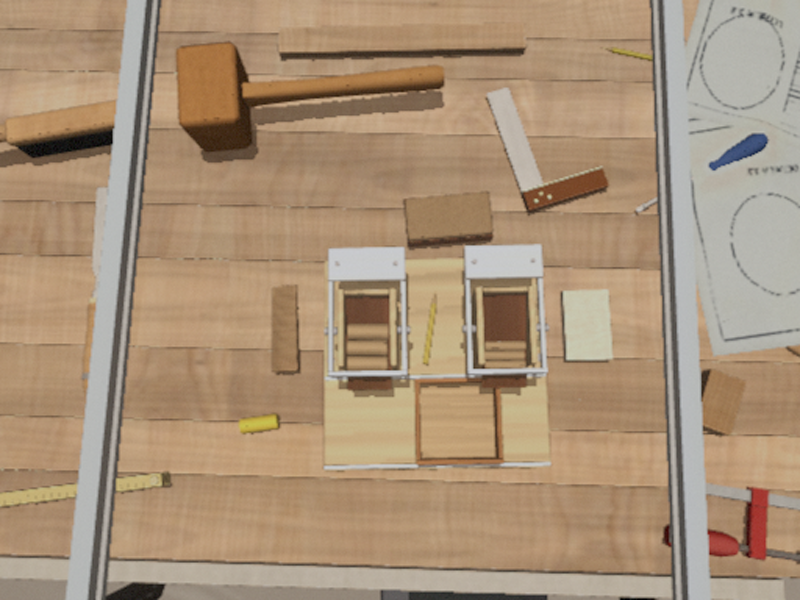

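View pics/side0b.png

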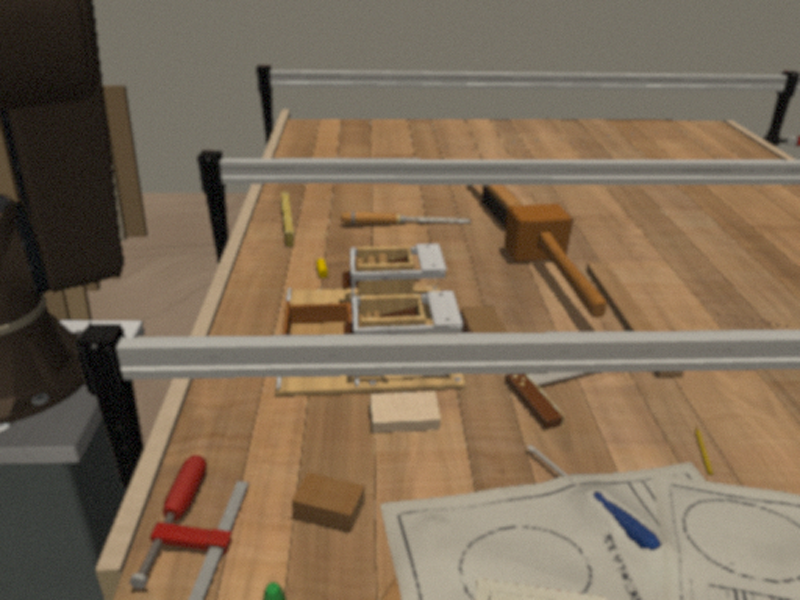

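```bash
python3 - <<'E'
from h import *
d=np.load('pics/top0.png.npz'); p=d['p']
c=p[150:310,195:365]; cv2.imwrite('pics/topz.png',cv2.resize(c,None,fx=3.6,fy=3.6,interpolation=cv2.INTER_CUBIC))
d2=np.load('pics/side0.png.npz'); c=d2['p'][140:260,160:320]; cv2.imwrite('pics/sidez.png',cv2.resize(c,None,fx=4.8,fy=4.8,interpolation=cv2.INTER_CUBIC))
s=.64
for n,u,v,z in [('FL',324,467,.012),('FR',550,465,.012),('BL?',408,260,.012),('plateL',328,249,.109),('plateL r',405,248,.109),('plateR l',465,246,.109),('plateR r',541,245,.109),('trayFL',416,462,.062),('trayFR',502,460,.062),('sand',448,195,.036),('pencilt',434,295,.02),('railL',120,300,.1),('railL',120,300,.25),('railR',674,300,.1),('railR',674,300,.25)]:
    print(n,onz(d,u*s,v*s,z).round(3))
# rail height: side view near rail points
for (u,v) in [(300,345),(600,340),(120,352),(500,170),(760,165)]:
    print(u,v,[onz(d2,u*s,v*s,z).round(3).tolist() for z in(.1,.15,.2,.25,.3)])
E
```

```text
FL [0.396 0.237 0.012]
FR [ 0.407 -0.061  0.012]
BL? [0.678 0.133 0.012]
plateL [0.667 0.232 0.109]
plateL r [0.671 0.136 0.109]
plateR l [0.675 0.062 0.109]
plateR r [ 0.679 -0.033  0.109]
trayFL [0.409 0.116 0.062]
trayFR [0.414 0.009 0.062]
sand [0.765 0.08  0.036]
pencilt [0.628 0.096 0.02 ]
railL [0.598 0.489 0.1  ]
railL [0.575 0.424 0.25 ]
railR [ 0.615 -0.198  0.1  ]
railR [ 0.588 -0.14   0.25 ]
300 345 [[0.45, -0.072, 0.1], [0.458, -0.145, 0.15], [0.467, -0.218, 0.2], [0.476, -0.291, 0.25], [0.485, -0.364, 0.3]]
600 340 [[0.878, -0.07, 0.1], [0.848, -0.143, 0.15], [0.817, -0.216, 0.2], [0.787, -0.289, 0.25], [0.757, -0.362, 0.3]]
120 352 [[0.206, -0.083, 0.1], [0.237, -0.155, 0.15], [0.269, -0.227, 0.2], [0.3, -0.299, 0.25], [0.331, -0.371, 0.3]]
500 170 [[0.854, 0.636, 0.1], [0.826, 0.498, 0.15], [0.798, 0.361, 0.2], [0.77, 0.223, 0.25], [0.742, 0.085, 0.3]]
760 165 [[1.498, 0.673, 0.1], [1.411, 0.532, 0.15], [1.324, 0.391, 0.2], [1.237, 0.25, 0.25], [1.15, 0.109, 0.3]]
```

View pics/topz.png

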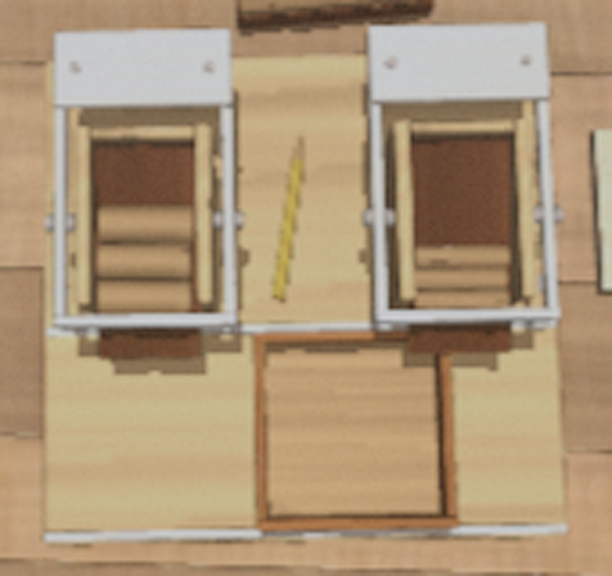

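View pics/sidez.png

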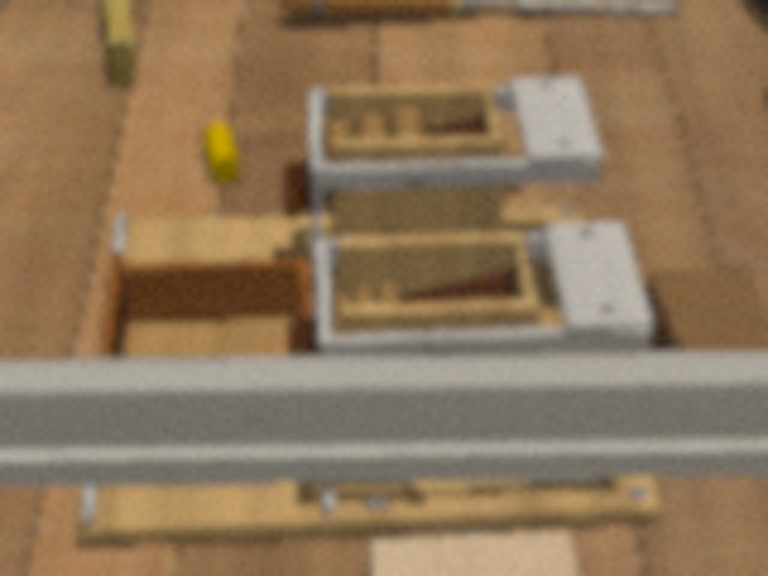

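```bash
python3 -m crank '[{"tx":-0.02,"ty":0,"tz":0,"yaw":6.8,"hand":255},{"tx":-0.02,"ty":0,"tz":0.02,"yaw":6.8,"hand":255},{"tx":0,"ty":0.02,"tz":0.04,"yaw":0,"hand":255},{"tx":0,"ty":0.03,"tz":0.04,"yaw":0,"hand":255},{"tx":0,"ty":0.04,"tz":0.04,"yaw":0,"hand":255}]'
cat > b.py <<'E'
from h import *
O=np.array([.523,.093,0]);t=.042
B=np.array([[np.cos(t),-np.sin(t),0],[np.sin(t),np.cos(t),0],[0,0,1]])
def st():
    s=get_state();M=R.from_rotvec(s['tcp_rot']).as_matrix()
    print('t',round(s['time'],2),'tcp base',(B.T@(s['tcp_pos']-O)).round(4),'world',s['tcp_pos'].round(4),'F',s['wrist_force'].round(2),'w',round(s['grip_width'],4))
    print('tool in base\n',(B.T@M).round(3)); return s
if __name__=='__main__': st()
E
python3 b.py
```

```text
time: 0.6
tcp_pos: [0.317, -0.5572, 0.3403]
tcp_rot: [-0.011, 1.575, 0.023]
wrist_force: [1.8, 1.0, -0.6]
grip_width: 0.0126
t 0.6 tcp base [-0.2331 -0.641   0.3403] world [ 0.317  -0.5572  0.3403] F [ 1.83  0.96 -0.63] w 0.0126
tool in base
 [[-0.004  0.02   1.   ]
 [ 0.007  1.    -0.02 ]
 [-1.     0.007 -0.004]]
```

```bash
python3 -m crank '[{"tx":0,"ty":0.05,"tz":0.04,"yaw":1,"hand":255},{"tx":0,"ty":0.05,"tz":0.04,"yaw":0,"hand":255},{"tx":0,"ty":0.05,"tz":0.04,"yaw":0,"hand":255},{"tx":0,"ty":0.05,"tz":0.03,"yaw":0,"hand":255},{"tx":0,"ty":0.05,"tz":0.0,"yaw":0,"hand":255}]' >/dev/null
python3 -m crank '[{"tx":0,"ty":0.05,"tz":0,"yaw":0,"hand":255},{"tx":0,"ty":0.05,"tz":0,"yaw":0,"hand":255},{"tx":0,"ty":0.05,"tz":0,"yaw":0,"hand":255},{"tx":0,"ty":0.05,"tz":0,"yaw":0,"hand":255},{"tx":0,"ty":0.04,"tz":0.0,"yaw":0,"hand":255}]'
python3 b.py
```

```text
time: 1.6
tcp_pos: [0.4348, -0.1031, 0.339]
tcp_rot: [0.006, 1.582, 0.012]
wrist_force: [1.0, 0.3, -1.0]
grip_width: 0.0002
t 1.6 tcp base [-0.0964 -0.1922  0.339 ] world [ 0.4348 -0.1031  0.339 ] F [ 1.01  0.29 -0.97] w 0.0002
tool in base
 [[-0.011  0.039  0.999]
 [ 0.012  0.999 -0.038]
 [-1.     0.011 -0.011]]
```

```bash
python3 -m crank '[{"tx":0,"ty":0.04,"tz":0.01,"yaw":2,"hand":255},{"tx":0.01,"ty":0.033,"tz":0.013,"yaw":0,"hand":255},{"tx":0.05,"ty":0,"tz":0,"yaw":0,"hand":255},{"tx":0.05,"ty":0,"tz":0,"yaw":0,"hand":255},{"tx":0.03,"ty":0,"tz":0.0,"yaw":0,"hand":255}]' >/dev/null
python3 b.py; python3 - <<'E'
from h import *
for n in('top','side'):
    d=snap(n,n+'1.png'); cv2.imwrite(f'pics/{n}1b.png',cv2.resize(d['pixels'],(800,600),interpolation=cv2.INTER_CUBIC))
E
```

```text
t 2.1 tcp base [-0.0677 -0.1095  0.2014] world [ 0.4599 -0.0193  0.2014] F [-0.24  0.59  0.76] w -0.0002
tool in base
 [[ 0.004  0.066  0.998]
 [ 0.016  0.998 -0.066]
 [-1.     0.016  0.003]]
```

View pics/top1b.png

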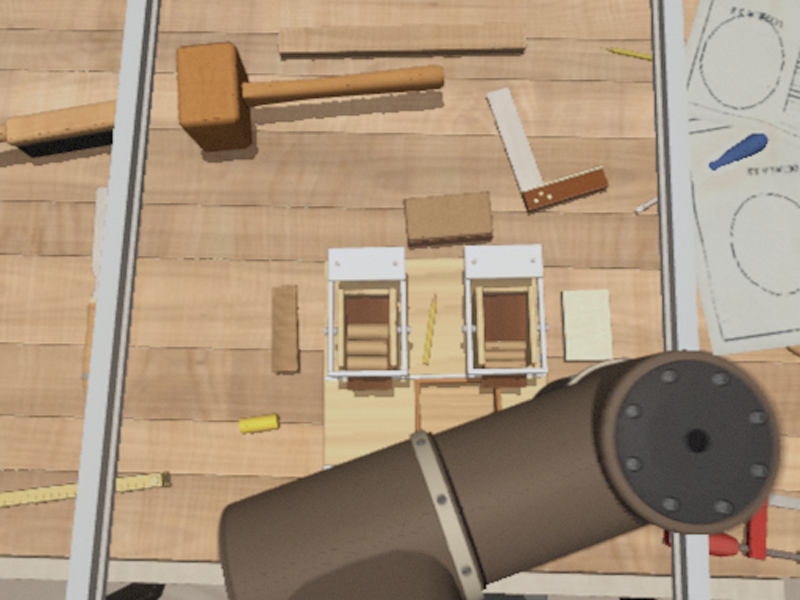

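View pics/side1b.png

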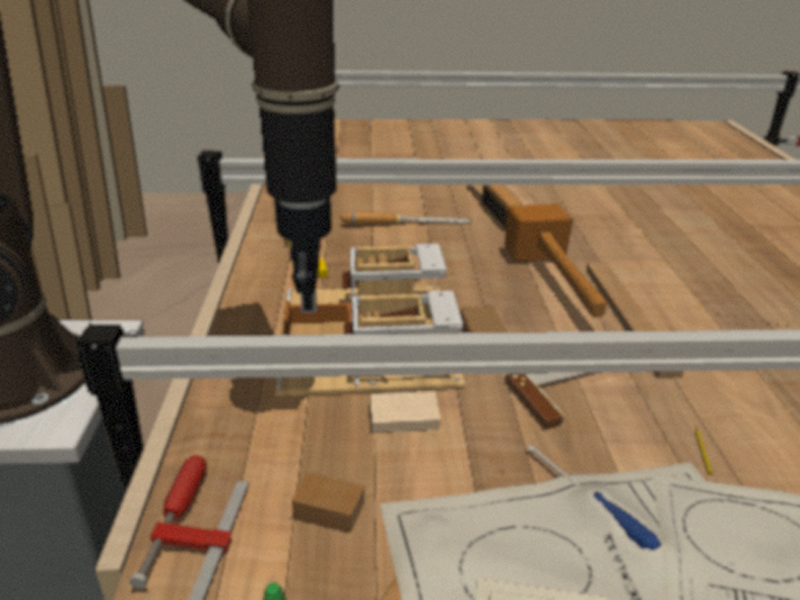

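```bash
python3 - <<'E'
from h import *
d=np.load('pics/side1.png.npz')
s=get_state();M=R.from_rotvec(s['tcp_rot']).as_matrix()
for L in (.06,.073,.086): print(L,np.array(proj(d,s['tcp_pos']+M[:,0]*L))/.64)
E
```

```text
0.06 [307.7260426  300.74514459]
0.073 [308.18289145 308.38391827]
0.086 [308.63366263 315.92106993]
```

```bash
python3 -m crank '[{"tx":0.01,"ty":-0.008,"tz":-0.003,"yaw":-4,"hand":255},{"tx":0.025,"ty":0,"tz":0,"yaw":0,"hand":255},{"tx":0.025,"ty":0,"tz":0,"yaw":0,"hand":255},{"tx":0.025,"ty":0,"tz":0,"yaw":0,"hand":255},{"tx":0.008,"ty":0,"tz":0.0,"yaw":0,"hand":255}]' >/dev/null
python3 b.py
```

```text
t 2.7 tcp base [-0.0666 -0.1165  0.1135] world [ 0.4613 -0.0262  0.1135] F [-0.02 -0.43  0.13] w -0.0002
tool in base
 [[ 0.009 -0.008  1.   ]
 [ 0.015  1.     0.008]
 [-1.     0.015  0.009]]
```

```bash
python3 -m crank '[{"tx":0.003,"ty":0.015,"tz":-0.002,"yaw":0,"hand":255},{"tx":0,"ty":0.015,"tz":0,"yaw":0,"hand":255},{"tx":0,"ty":0.015,"tz":0,"yaw":0,"hand":255},{"tx":0,"ty":0.015,"tz":0,"yaw":0,"hand":255},{"tx":0,"ty":0.015,"tz":0.0,"yaw":0,"hand":255}]' >/dev/null
python3 b.py
python3 - <<'E'
from h import *
d=snap('side','side2.png'); cv2.imwrite('pics/side2z.png',cv2.resize(d['pixels'][130:260,150:320],None,fx=4.5,fy=4.5,interpolation=cv2.INTER_CUBIC))
E
```

```text
t 3.2 tcp base [-0.0676 -0.0421  0.1168] world [0.4572 0.0481 0.1168] F [ 0.12 -3.49 -1.49] w 0.0006
tool in base
 [[ 0.008 -0.004  1.   ]
 [ 0.012  1.     0.004]
 [-1.     0.012  0.008]]
```

View pics/side2z.png

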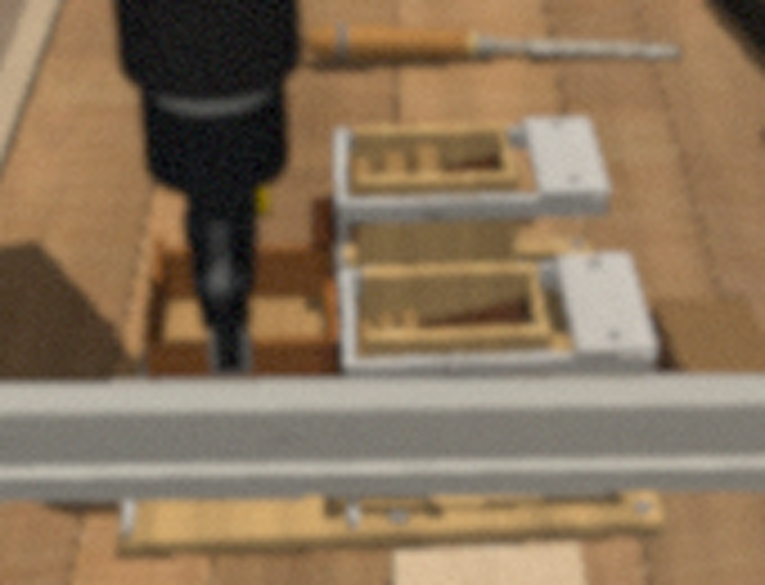

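The side view shows the finger on the tray's right wall (about (230,360) in the crop) and the tray moving with it. The wrist force is −3.5 N in y, so contact is good.

```bash
python3 -m crank '[{"tx":0.005,"ty":0.013,"tz":0,"yaw":0,"hand":255},{"tx":0.001,"ty":0.012,"tz":0,"yaw":0,"hand":255},{"tx":0.001,"ty":0.012,"tz":0,"yaw":0,"hand":255},{"tx":0,"ty":0.01,"tz":0,"yaw":0,"hand":255},{"tx":0,"ty":0.004,"tz":0.0,"yaw":0,"hand":255}]' >/dev/null
python3 b.py
python3 - <<'E'
from h import *
for n in ('side','top'):
    d=snap(n,n+'3.png'); 
    a,b=(130,150) if n=='side' else (150,195)
    cv2.imwrite(f'pics/{n}3z.png',cv2.resize(d['pixels'][a:a+130,b:b+170],None,fx=4.5,fy=4.5,interpolation=cv2.INTER_CUBIC))
E
```

```text
t 3.75 tcp base [-0.0656  0.0125  0.1154] world [0.457  0.1027 0.1154] F [ 1.44 -2.8  -1.73] w -0.0002
tool in base
 [[ 0.012 -0.006  1.   ]
 [ 0.013  1.     0.005]
 [-1.     0.013  0.012]]
```

View pics/side3z.png

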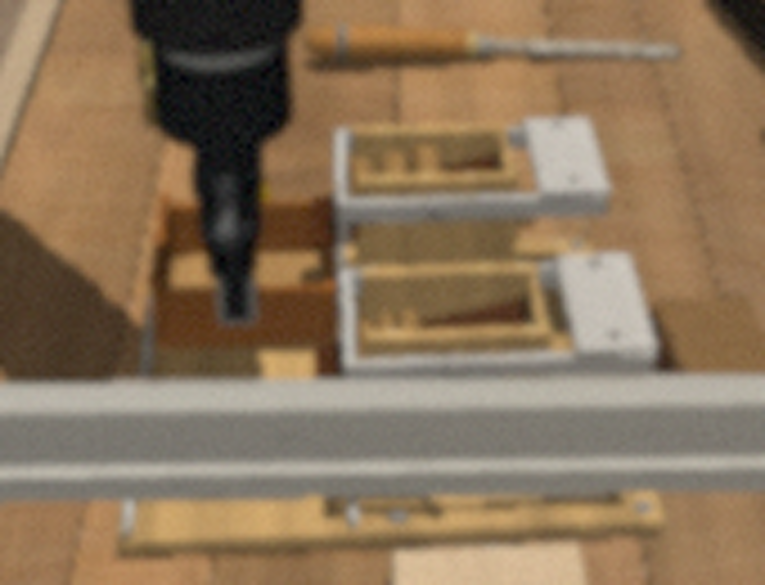

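View pics/top3z.png

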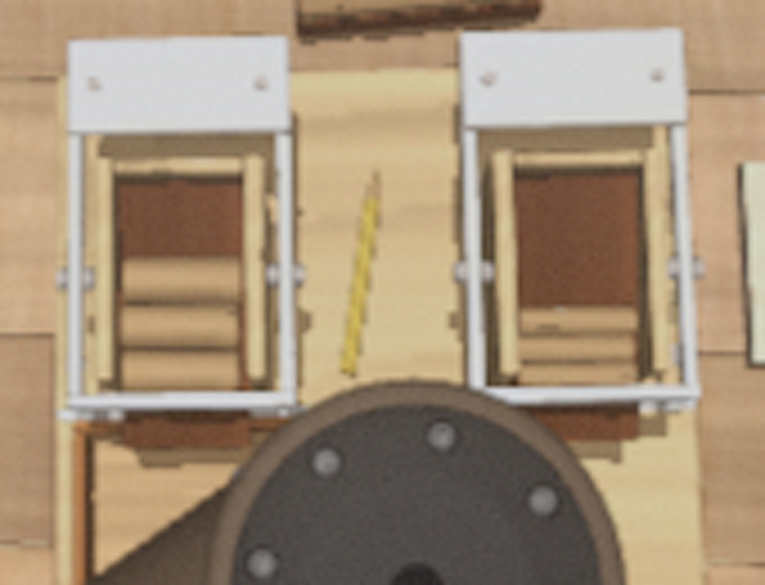

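```bash
python3 -m crank '[{"tx":0,"ty":-0.02,"tz":0,"yaw":0,"hand":255},{"tx":-0.02,"ty":-0.01,"tz":-0.01,"yaw":0,"hand":255},{"tx":-0.05,"ty":0,"tz":0,"yaw":0,"hand":255},{"tx":-0.05,"ty":0,"tz":0,"yaw":0,"hand":255},{"tx":-0.03,"ty":-0.05,"tz":0.0,"yaw":0,"hand":255}]' >/dev/null
python3 -m crank '[{"tx":0,"ty":-0.05,"tz":0.0,"yaw":0,"hand":255},{"tx":0,"ty":-0.05,"tz":0.0,"yaw":0,"hand":255},{"tx":0,"ty":-0.05,"tz":0,"yaw":0,"hand":255},{"tx":0,"ty":0,"tz":0,"yaw":0,"hand":255},{"tx":0,"ty":0,"tz":0.0,"yaw":0,"hand":255}]' >/dev/null
python3 b.py
python3 - <<'E'
from h import *
for n in ('side','top'):
    d=snap(n,n+'4.png'); 
    a,b=(130,150) if n=='side' else (150,195)
    cv2.imwrite(f'pics/{n}4z.png',cv2.resize(d['pixels'][a:a+160,b:b+170],None,fx=3.5,fy=3.5,interpolation=cv2.INTER_CUBIC))
E
```

```text
t 4.85 tcp base [-0.0705 -0.2174  0.2688] world [ 0.4617 -0.1271  0.2688] F [-0.84  0.7  -0.03] w -0.0003
tool in base
 [[ 0.031 -0.011  0.999]
 [ 0.016  1.     0.01 ]
 [-0.999  0.016  0.031]]
```

View pics/top4z.png

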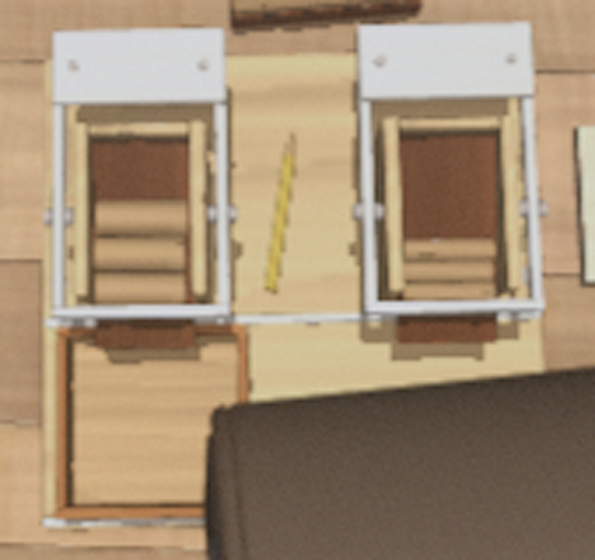

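View pics/side4z.png

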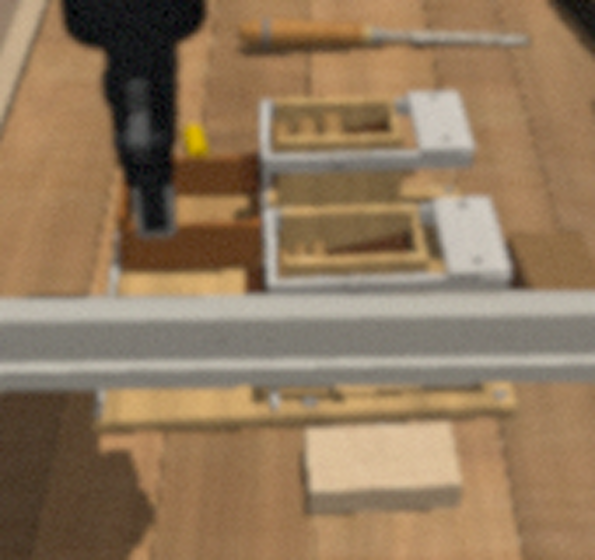

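```bash
python3 - <<'E'
from b import *
d=np.load('pics/top4.png.npz')
f=lambda x,y,z:(B.T@(onz(d,195+x/3.5,150+y/3.5,z)-O)).round(4)
print('tray L',f(57,400,.054),'tray R',f(248,350,.054),'FL corner',f(52,519,.062))
print('mouth',f(97,345,.04),f(197,345,.04))
print('plate corners',f(53,33,.109),f(222,30,.109),f(53,103,.109),f(226,100,.109))
print('platescrews',f(73,66,.111),f(203,65,.111))
E
```

```text
tray L [-0.0509  0.1359  0.054 ] tray R [-0.0245  0.0267  0.054 ] FL corner [-0.1161  0.1376  0.062 ]
mouth [-0.0197  0.1143  0.04  ] [-0.0206  0.0562  0.04  ]
plate corners [0.1499 0.1321 0.109 ] [0.1499 0.0382 0.109 ] [0.1103 0.132  0.109 ] [0.1103 0.0366 0.109 ]
platescrews [0.1305 0.1207 0.111 ] [0.1298 0.049  0.111 ]
```

```bash
python3 -m crank '[{"tx":0,"ty":0.04,"tz":0.04,"yaw":0,"hand":255},{"tx":0,"ty":0.05,"tz":0.04,"yaw":0,"hand":255},{"tx":0,"ty":0.05,"tz":0.03,"yaw":0,"hand":255},{"tx":0,"ty":0.05,"tz":0.03,"yaw":0,"hand":255},{"tx":0,"ty":0.04,"tz":0.03,"yaw":0,"hand":255}]' >/dev/null
python3 -m crank '[{"tx":0,"ty":0.04,"tz":0.02,"yaw":0,"hand":255},{"tx":0,"ty":0.03,"tz":0.01,"yaw":0,"hand":255},{"tx":0,"ty":0,"tz":0,"yaw":0,"hand":255},{"tx":0,"ty":0,"tz":0,"yaw":0,"hand":255},{"tx":0,"ty":0,"tz":0.0,"yaw":0,"hand":255}]' >/dev/null
python3 b.py
```

```text
t 5.95 tcp base [0.1019 0.0811 0.2778] world [0.6214 0.1783 0.2778] F [-0.81  0.16  0.43] w 0.0001
tool in base
 [[ 0.031 -0.036  0.999]
 [ 0.018  0.999  0.036]
 [-0.999  0.017  0.032]]
```

```bash
python3 -m crank '[{"tx":0,"ty":0.002,"tz":0.02,"yaw":1.5,"hand":255},{"tx":0.02,"ty":0,"tz":0.008,"yaw":0,"hand":255},{"tx":0.03,"ty":0,"tz":0,"yaw":0,"hand":255},{"tx":0.02,"ty":0,"tz":0,"yaw":0,"hand":255},{"tx":0.005,"ty":0,"tz":0.0,"yaw":0,"hand":255}]' >/dev/null
python3 b.py
python3 - <<'E'
from h import *
for n in ('side',):
    d=snap(n,n+'5.png'); 
    a,b=(130,150)
    cv2.imwrite(f'pics/{n}5z.png',cv2.resize(d['pixels'][a:a+130,b:b+170],None,fx=4.5,fy=4.5,interpolation=cv2.INTER_CUBIC))
E
```

```text
t 6.45 tcp base [0.1318 0.0838 0.2055] world [0.6512 0.1823 0.2055] F [ 0.34 -0.85 -0.04] w -0.0
tool in base
 [[ 0.036 -0.009  0.999]
 [ 0.021  1.     0.008]
 [-0.999  0.021  0.037]]
```

View pics/side5z.png

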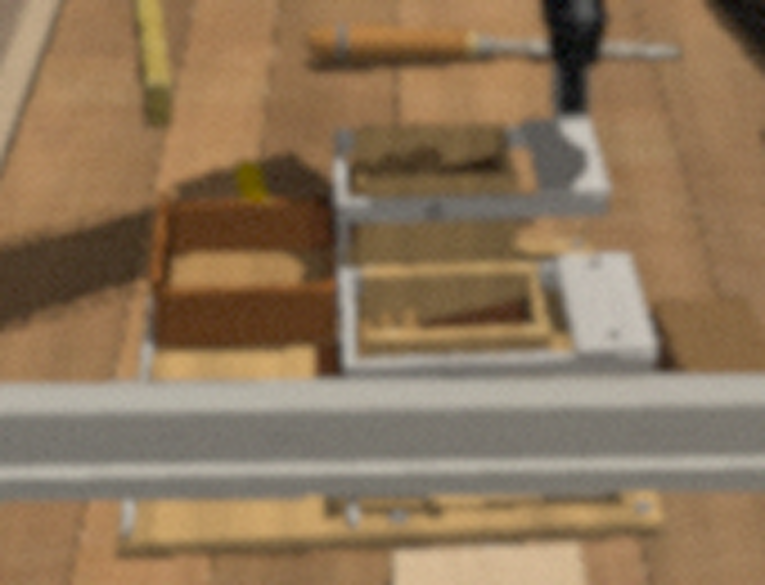

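```bash
python3 -m crank '[{"tx":0.015,"ty":0.0,"tz":-0.003,"yaw":0,"hand":255},{"tx":0.012,"ty":0,"tz":0,"yaw":0,"hand":255},{"tx":0.012,"ty":0,"tz":0,"yaw":0,"hand":255},{"tx":0.01,"ty":0,"tz":0,"yaw":0,"hand":255},{"tx":0.01,"ty":0,"tz":0.0,"yaw":0,"hand":255}]' >/dev/null
python3 b.py
python3 - <<'E'
from h import *
for n in ('side',):
    d=snap(n,n+'6.png'); 
    a,b=(130,150)
    cv2.imwrite(f'pics/{n}6z.png',cv2.resize(d['pixels'][a:a+130,b:b+170],None,fx=4.5,fy=4.5,interpolation=cv2.INTER_CUBIC))
E
```

```text
t 7.0 tcp base [0.1334 0.0846 0.1512] world [0.6527 0.1831 0.1512] F [-1.21  0.08  3.37] w -0.0002
tool in base
 [[ 0.045 -0.009  0.999]
 [ 0.024  1.     0.008]
 [-0.999  0.023  0.045]]
```

View pics/side6z.png

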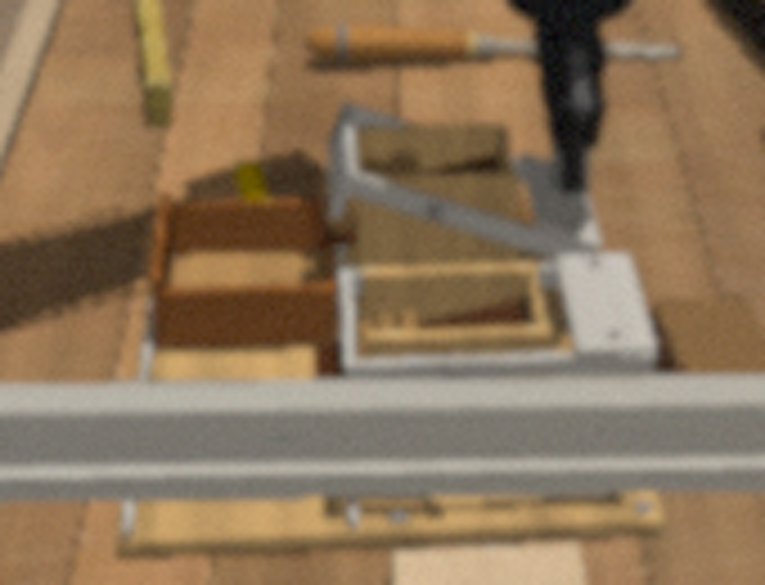

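```bash
python3 -m crank '[{"tx":0.008,"ty":0.0,"tz":-0.003,"yaw":0,"hand":255},{"tx":0.005,"ty":0,"tz":0,"yaw":0,"hand":255},{"tx":0.001,"ty":0,"tz":0,"yaw":0,"hand":255},{"tx":0,"ty":0,"tz":0,"yaw":0,"hand":255},{"tx":0,"ty":0,"tz":0.0,"yaw":0,"hand":255}]' >/dev/null
python3 b.py
python3 - <<'E'
from h import *
for n in ('side','top'):
    d=snap(n,n+'7.png'); 
    a,b=(130,150) if n=='side' else (150,195)
    cv2.imwrite(f'pics/{n}7z.png',cv2.resize(d['pixels'][a:a+130,b:b+170],None,fx=4.5,fy=4.5,interpolation=cv2.INTER_CUBIC))
E
```

```text
t 7.55 tcp base [0.1325 0.0853 0.1362] world [0.6518 0.1838 0.1362] F [-1.17 -1.17  3.89] w -0.0003
tool in base
 [[ 0.047 -0.01   0.999]
 [ 0.023  1.     0.009]
 [-0.999  0.023  0.047]]
```

View pics/side7z.png

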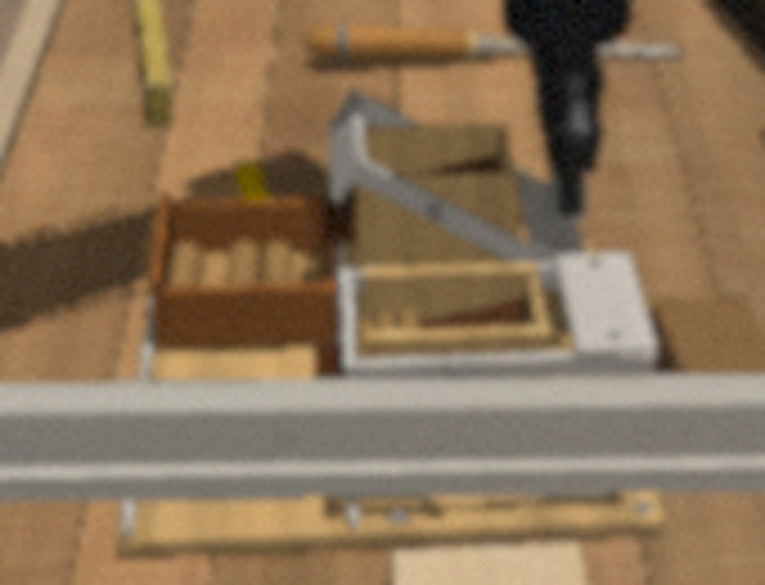

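View pics/top7z.png

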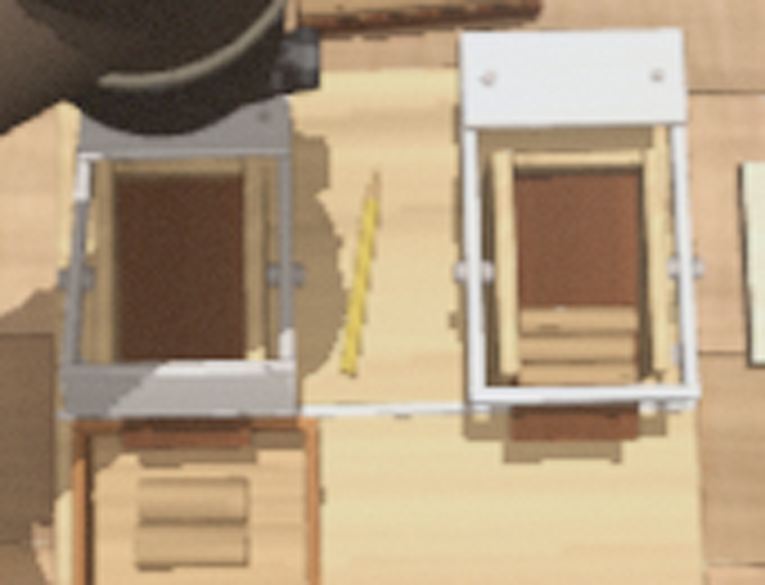

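All three dowels have left the thick chute. The side view shows them in the tray (170–310, 265), and the thin chute still holds its three. I'll hold briefly, then let the lever up.

```bash
python3 -m crank '[{"tx":0,"ty":0,"tz":0,"yaw":0,"hand":255},{"tx":0,"ty":0,"tz":0,"yaw":0,"hand":255},{"tx":0,"ty":0,"tz":0,"yaw":0,"hand":255},{"tx":0,"ty":0,"tz":0,"yaw":0,"hand":255},{"tx":0,"ty":0,"tz":0.0,"yaw":0,"hand":255}]' >/dev/null
python3 -m crank '[{"tx":-0.01,"ty":0,"tz":0,"yaw":0,"hand":255},{"tx":-0.012,"ty":0,"tz":0,"yaw":0,"hand":255},{"tx":-0.012,"ty":0,"tz":0,"yaw":0,"hand":255},{"tx":-0.012,"ty":0,"tz":0,"yaw":0,"hand":255},{"tx":-0.012,"ty":0,"tz":0.0,"yaw":0,"hand":255}]' >/dev/null
python3 -m crank '[{"tx":-0.02,"ty":0,"tz":0,"yaw":0,"hand":255},{"tx":-0.04,"ty":0,"tz":0,"yaw":0,"hand":255},{"tx":-0.04,"ty":0,"tz":0,"yaw":0,"hand":255},{"tx":-0.03,"ty":0,"tz":0.04,"yaw":0,"hand":255},{"tx":0,"ty":0,"tz":0.04,"yaw":0,"hand":255}]' >/dev/null
python3 -m crank '[{"tx":0,"ty":0,"tz":0.04,"yaw":0,"hand":255},{"tx":0,"ty":0,"tz":0,"yaw":0,"hand":255},{"tx":0,"ty":0,"tz":0,"yaw":0,"hand":255},{"tx":0,"ty":0,"tz":0,"yaw":0,"hand":255},{"tx":0,"ty":0,"tz":0.0,"yaw":0,"hand":255}]' >/dev/null
python3 b.py
python3 - <<'E'
from h import *
for n in ('side','top'):
    d=snap(n,n+'8.png'); 
    a,b=(130,150) if n=='side' else (150,195)
    cv2.imwrite(f'pics/{n}8z.png',cv2.resize(d['pixels'][a:a+150,b:b+170],None,fx=4,fy=4,interpolation=cv2.INTER_CUBIC))
E
```

```text
t 9.65 tcp base [0.2385 0.0802 0.344 ] world [0.758  0.1831 0.344 ] F [-1.09  0.7  -0.1 ] w 0.0002
tool in base
 [[ 0.037 -0.011  0.999]
 [ 0.024  1.     0.01 ]
 [-0.999  0.024  0.038]]
```

View pics/side8z.png

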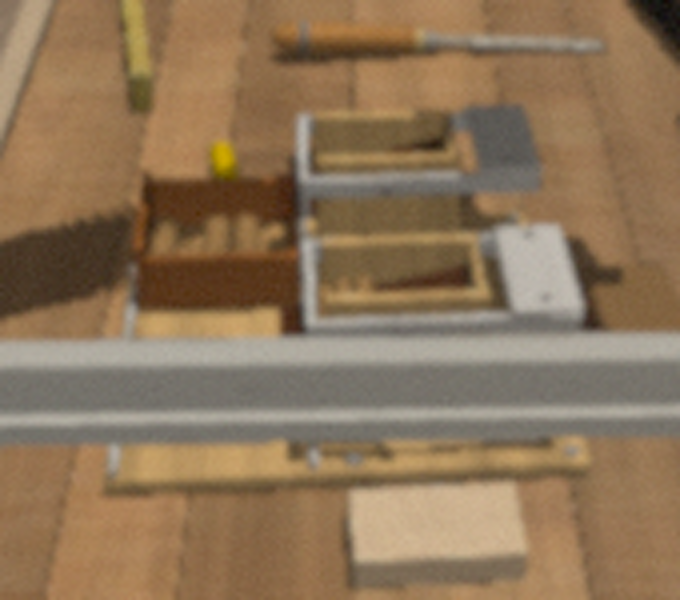

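View pics/top8z.png

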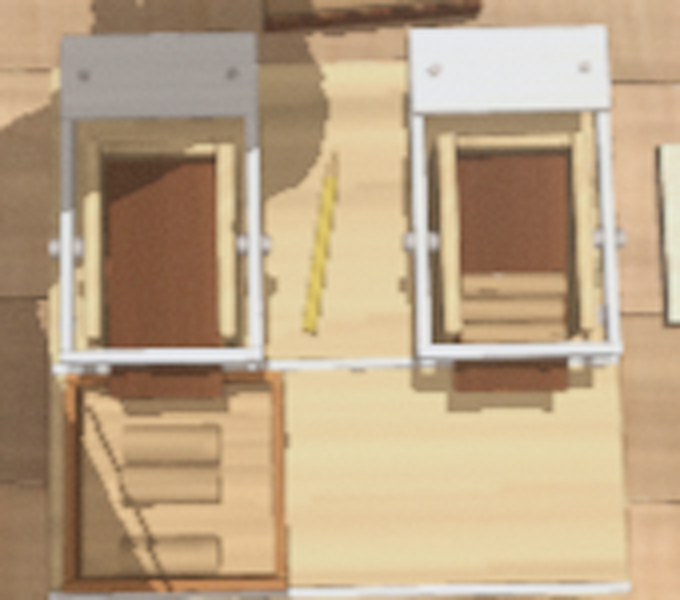

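Three dowels lie in the tray (top crop y ≈ 443, 485 and 553), both gates are shut, and the arm is clear. One more frame after a short wait will show whether the dowels are still.

```bash
python3 -m crank '[{"tx":0,"ty":0,"tz":0,"yaw":0,"hand":255},{"tx":0,"ty":0,"tz":0,"yaw":0,"hand":255},{"tx":0,"ty":0,"tz":0,"yaw":0,"hand":255},{"tx":0,"ty":0,"tz":0,"yaw":0,"hand":255},{"tx":0,"ty":0,"tz":0.0,"yaw":0,"hand":255}]' >/dev/null
python3 - <<'E'
from b import *
from cell import finish_job
a=np.load('pics/top8.png.npz')['p'];d=snap('top','top9.png')
f=cv2.absdiff(a,d['pixels'])[240:300,205:270]; print('diff mean/max in tray',f.mean(),f.max())
g=lambda x,y,z:(B.T@(onz(d,195+x/4,150+y/4,z)-O)).round(4)
L,Rr=g(65,470,.054),g(285,430,.054);print('tray y',(L+Rr)[1]/2)
for y in(443,485,553):print(g(170,y,.039)-np.array([-.0615,(L+Rr)[1]/2,.019]))
if f.mean()<6: print(finish_job())
E
```

```text
diff mean/max in tray 2.24034188034188 38
tray y 0.08105
[0.0169  0.00345 0.02   ]
[-0.004    0.00355  0.02   ]
[-0.0375   0.00385  0.02   ]
the job is handed in; nothing more can be done
None
```

I pushed the tray along its guide with shut fingertips until it stood in front of the thick dowels' chute, the left (+y) one. Then I pressed that chute's plate until all three dowels had rolled into the tray, let the gate shut, moved the arm clear and handed the job in.

My last camera checks showed:
- **Tray:** about 4 mm off the chute's centre line (measured at 81 mm, chute at 85 mm), within the 25 mm limit.
- **Thick dowels:** all three lie in the tray at about +17, −4 and −38 mm from its centre along x, and they look at rest. The average pixel change in the tray area between two frames half a second apart was 2.2 grey levels out of 255; a few pixels changed by up to 38, which I took for image noise.
- **Gates and thin dowels:** both gates look shut, judged by eye, and the thin dowels are still in their chute.
- **Other things on the bench:** nothing looked shifted, though I did not measure this.

No check failed or disagreed. The job took about 10 s of the 48 s allowed, and handing in reported no verdict.

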